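Reset a ratchet-propped tablet board and set it low

TASK

The tablet board is propped too steep. Lift it by its orange handle bar past the last notch until it just meets the soft top stop, which throws the pawl clear; do not force it against that stop. Then lower the board gently until it lies fully flat, raise it again and leave it resting by itself in the second notch from the bottom, without disturbing the bottles and the beaker around it.

Things in the scene. Friction and masses are not known exactly. Their poses are not given: they have to be found in the camera images.
- stand: Fixed aluminium stand, base 250 x 300 x 10 mm, screwed to the bench; position and yaw differ each run. Origin on the bench under the middle of the hinge line; x points level from the hinge towards the board's free edge, y lies along the hinge, z up. Rubber-topped rest blocks at x = 175 mm carry the board when flat.
- board_hinge (a point): Middle of the hinge line, 60 mm above the bench over the stand's origin, fixed. The board turns about the stand's y axis through this point.
- board (a joint): Board angle, rad: 0 = flat on its rests, grows as the free edge rises. It rests at about 0.18, 0.39, 0.60, 0.81, 1.01 in notches 1 to 5, all shifted together by up to 0.055 either way as the latch bracket is set differently each time. To click in, rise 0.02 to 0.04 above a notch's rest angle; then it sinks back onto the pawl. It starts in notch 3, 4 or 5 (settles in the first second).
- board_mid (a point): Centre of the white board, 190 x 264 x 8 mm, 105 mm from the hinge, with a black tablet screwed on top; 0.5 to 0.75 kg in all. The hinge is damped: let go while unsupported, the board falls quickly and slams.
- quadrant (a point): Upper point of the toothed steel quadrant, on the stand's +y side of the board, where the red weighted tumbler pawl works (90 mm above the hinge line, fixed). Rising is free with clicks, sinking is blocked at each notch. Past the top the pawl is thrown clear and the board can sink all the way; within 0.03 rad of flat a pin surely swings it back and the notches work again.
- bar (a point): Centre of the orange round handle bar: 14 mm diameter, 104 mm clear between its two legs, parallel to the hinge, 250 mm from the hinge line in the plane of the board, its axis 50 mm beyond the board's free edge (room for a finger between). It moves with the board: 60 mm above the bench when flat, about 300 mm at the top stop. It may turn within the fingers.
- latch: Fixed blue latch bracket: plate 110 x 6 x 200 mm upright at stand y = +189 mm. Origin within 5 mm of the stand's. Carries pawl and rubber top stop, met somewhere from 1.17 to 1.30 rad. The pawl flips clear only in the last 0.02 rad before it (rising takes a few N there), so the stop must be felt: over 50 N on it, about 17 N at the bar, is too much.
- reagent_mid (a point): Middle of the white plastic reagent bottle with blue cap, 68 mm diameter, 150 mm tall, loose, standing (bystander).
- beaker_mid (a point): Middle of the empty glass beaker, 72 mm rim diameter, 85 mm tall, loose, standing (bystander).
- jar_mid (a point): Middle of the brown glass jar with black lid, 60 mm diameter, 75 mm tall, loose, standing (bystander).
Mind the look-alikes: they are no part of the job. Several things look just like the part that bears jar_mid: the one meant starts farthest to the robot's right.

How it is judged:
On the way, in this order (a step that is already met when the one before it is completed fails the run):
1. the board has been lifted past the last notch, to the top stop (value of joint board above 1.14 rad), for 0.05 s.
2. the board has been lowered fully flat on its rests (value of joint board below 0.03 rad), for 0.2 s.
At the end, for the whole second after the job is handed in: The board rests still on the pawl in the second notch from the bottom (board angle 0.30 to 0.49 rad), released; bottle, beaker and jar stand upright within 30 mm of where they stood (value of joint board between 0.3 and 0.49 rad and velocity of joint board between -0.02 and 0.02 rad/s and angle between each of reagent_mid, beaker_mid, jar_mid's own z axis and vertical below 0.1 rad and distance of each of reagent_mid, beaker_mid, jar_mid from where it was at the start of the episode below 0.03 m); the robot touches nothing.
It fails at once if the board is forced against the top stop with more than 50 N (about 17 N at the handle bar) (value of joint board above 1.14 rad and contact force between board and latch above 50 N).
It fails at once if the board slams down flat: in the last 0.12 rad it falls faster than 1.0 rad/s (0.25 m/s at the bar) (value of joint board below 0.12 rad and velocity of joint board below -1 rad/s).
It fails at once if a bystander is knocked over or shoved by more than 30 mm (angle between any of reagent_mid, beaker_mid, jar_mid's own z axis and vertical above 0.5 rad or distance of any of reagent_mid, beaker_mid, jar_mid from where it was at the start of the episode above 0.03 m).
It also fails if it takes over 67 s, if anything falls off the work surface, if the arm or the gripper's body presses on something with over 40 N, if the wrist force passes 120 N, or if a joint passes its speed limit or range.

ROBOT

A 6-joint arm with a two-finger parallel gripper is mounted at the origin on the work surface. World frame = base frame: x ahead of the robot, y to its left, z up, the work surface at z = 0. Lengths are in m, angles in rad, forces in N, time in s.
With the tool pointing down it reaches from about 0.3 to 0.95 m from the base axis. Payload 3.1 kg.
Tool frame: the origin (TCP) lies midway between the tips of the shut fingers; the grasp point (between the pads) lies 19 mm behind it; z points along the fingers, y is the line along which they close (so a half turn about z gives the same grasp; the last joint's range is limited). The gripper opens to 85 mm and grips with 20 to 120 N. Pads are 22 mm wide; open, the fingers measure 114 mm over their backs; the gripper's body (76 mm by 85 mm) begins 54 mm behind the grasp point. The pads swing forward as they close: fully open they stand 13 mm farther back than shut.
Start: joints at [-1.29, 0.308, 1.634, -0, 1.2, -0.07], TCP at [0.215, -0.587, 0.231] pointing down, gripper open.
Joint ranges: [-3.06, 3.06], [-0.79, 1.96], [0.05, 2.63], [-1.19, 4.34], [0.05, 2.64], [-2.94, 2.94]. Speed limits (rad/s): [2.79, 2.79, 3.14, 3.14, 3.14, 3.14].

INTERFACE

Orientations are given as [roll, pitch, yaw] about the fixed x, y, z axes, in that order (R = Rz(yaw) Ry(pitch) Rx(roll)).
In Python, from cell import manip gives the robot as it stands. The module is installed in compiled form; this text tells all that it offers.
- The arm moves only by the tool move_arm, never from a script. Its argument "targets" is a list of rows, each a list of 3 entries, a list of its own where there are three numbers: the shift along the tool's x, y, z in cm, then the turn about the tool's z in rad, then the finger opening in cm, from 0 to 8.54. In form: [[[tx, ty, tz], twist, gripper], ...]. A call has 1 to 20 rows; each row shifts and turns the commanded pose from where the row before left it, along the tool's axes as they then stand; what a row does not reach is not made up. A row lasts 1/12 s, in which the tool goes at most 41.7 mm and 7.16 degrees, less where a joint would pass 70% of its speed; a pose out of reach is approached as far as the arm can. A call is refused whole if a number of a shift passes 4.17 or a number of a turn 0.125, either way. A call with a gripper value outside its range is refused whole. The fingers move at their own pace and stop on an object; "grip_force" is the grip in N (left out, the last holds). Time passes only in rows, so rows that do not move let the fingers close. It gives the time, the measured TCP pose, the force, the opening and the grip force at its end, in the units of the state.
- manip.observe(): the state, without advancing time (a new reading comes with each control period).
- manip.get_image(name): name is "scene" or "top" or "wrist"; returns (picture, depth): 480x640x3 uint8, red, green, blue; 480x640 float32, m along the optical axis (not along the pixel's ray), 0 where there is no reading.
- manip.camera_info(name): a dict with "mtx" (3x3 intrinsics, pixels), "rvec" (rotation vector, rad) and "tvec" (3), from world to camera coordinates, as OpenCV has them. Camera axes: x right, y down, z forward; pixel columns grow to the right and rows downward; lengths in m; the calibration is good to about 2 mm. A picture is of the moment at which its call begins: read the wrist's pose just before it. camera_info takes no time and is no camera call; for the wrist camera it gives the pose at the moment of the call.
- manip.job_done(): hands the job in; it is judged then, once.
Trained networks look in the newest picture that a camera, given by its name, has taken for a name from the list of things; names that differ only in an ending like _2 or _b are one class to them, and where a whole thing is asked for, a point or a joint stands for the part that bears it (a point fixed in the world has none). Each returns a list of dicts, best first, with "p" (0 to 1); they miss things now and then, are a little off and sometimes report something else, mostly with a low value. They report only what shows in the picture. A call takes as long as a camera call. They do not tell look-alikes from the thing itself.
- manip.cut_out(camera, name): "mask" (480x640 bool, what is visible of it) and "extent" ([left, top, right, bottom] in pixels, round what is visible of it).
The state is a dict: "t": time; "joints": joint angles; "joint_velocities": joint speeds; "joint_torque": joint torques, N m; "position": TCP position; "orientation": TCP orientation; "wrist_force": force on the tool from outside, world axes, zero at the start; "moment": the same for the moment, N m; "grip_width": opening from 0.0 (shut) to 1.0 (fully open); "gripper_force": force on a finger pad.
Only numpy, scipy, OpenCV 4.12 (cv2) and the standard library are available. Lean on these libraries where they do the work, as an engineer would, in place of code of your own. Each camera call takes 0.05 s, during which the arm holds its last target. There are 200 camera calls.

## Working session

There is one attempt and no reset: what is moved stays moved. The work goes in short steps, Python scripts to look and compute and a tool call to move; the robot and the scene stay as the last step left them, time stands still between calls to the robot, and variables do not carry over. Pictures are saved under pics/ and viewed, at most 10 in all, crops included, and the job is handed in when it is done.

Besides the shell and the picture viewer there is one more tool, called after "Emit:" by a JSON object that holds its "fn" and its "kwargs", one argument or row to a line. move_arm: Moves the arm, as the interface text tells. Its arguments: {"type":"object","properties":{"targets":{"type":"array"},"grip_force":{"type":"number"}},"required":["targets"]}

```bash
mkdir -p pics; cat > h.py <<'E'
import numpy as np, cv2
from cell import manip
from scipy.spatial.transform import Rotation as R
def pts(cam, depth, mask, info=None):
    i=info or manip.camera_info(cam); K=np.array(i["mtx"]); Rm=cv2.Rodrigues(np.array(i["rvec"],float))[0]; t=np.array(i["tvec"],float).ravel()
    v,u=np.nonzero(mask&(depth>0)); z=depth[v,u]
    c=np.stack([(u-K[0,2])/K[0,0]*z,(v-K[1,2])/K[1,1]*z,z],1)
    return (c-t)@Rm
E
python3 - <<'E'
from h import *
s=manip.observe(); print(s)
for c in ["scene","top"]:
    im,d=manip.get_image(c); cv2.imwrite(f"pics/{c}0.png",im[:,:,::-1])
    np.savez(f"{c}0.npz",im=im,d=d)
    for n in ["bar","board","stand","latch","reagent_mid","beaker_mid","jar_mid"]:
        for r in manip.cut_out(c,n)[:3]:
            if r["p"]<.3: continue
            P=pts(c,d,r["mask"]); print(c,n,round(r["p"],2),r["extent"],np.median(P,0).round(3),np.percentile(P,2,axis=0).round(3),np.percentile(P,98,axis=0).round(3))
E
```

```text
{'t': 0.0, 'joints': array([-1.28967785e+00,  3.08969823e-01,  1.63521023e+00, -6.80773374e-06,
        1.19968145e+00, -6.97062144e-02]), 'joint_velocities': array([ 3.81017291e-04,  1.49315333e-03,  1.05442236e-03, -5.65512339e-04,
       -2.12799573e-05, -4.26071985e-04]), 'joint_torque': array([-7.68546361e-04, -4.15256274e+01, -2.76663530e+01, -2.40149166e-04,
        1.02271870e-02, -2.41903734e-06]), 'position': array([ 0.21453459, -0.58614777,  0.2300577 ]), 'orientation': array([-3.13932888e+00, -1.51701104e-04,  3.50826996e-01]), 'wrist_force': array([-0.80452674, -0.47213161, -0.79253218]), 'moment': array([ 0.02549067, -0.02146337,  0.01008502]), 'gripper_force': 0.0, 'grip_width': 1.0026527454369587}
scene bar 0.92 [212.8, 187.5, 360.7, 288.2] [ 0.464 -0.048  0.148] [ 0.315 -0.217  0.002] [0.586 0.099 0.243]
scene board 0.72 [216.2, 186.9, 355.4, 286.7] [ 0.483 -0.054  0.156] [ 0.335 -0.216  0.078] [0.586 0.07  0.243]
scene stand 0.59 [195.3, 184.7, 374.9, 365.7] [ 0.49  -0.098  0.012] [ 0.358 -0.233  0.007] [0.589 0.062 0.24 ]
scene stand 0.36 [156.7, 326.6, 196.6, 372.
[... 1407 characters left out ...]
.491 0.155 0.224]
top latch 0.37 [278.7, 194.7, 419.4, 321.2] [ 0.479 -0.075  0.152] [ 0.369 -0.207  0.079] [0.579 0.066 0.241]
top reagent_mid 0.93 [438.4, 162.9, 474.6, 196.3] [ 0.642 -0.309  0.102] [ 0.618 -0.348  0.009] [ 0.678 -0.289  0.152]
top beaker_mid 0.84 [218.8, 169.1, 251.5, 201.8] [0.639 0.219 0.042] [0.601 0.179 0.002] [0.665 0.243 0.087]
top jar_mid 0.76 [419.9, 339.8, 448.8, 369.9] [ 0.24  -0.259  0.073] [ 0.213 -0.289  0.014] [ 0.264 -0.237  0.079]
top jar_mid 0.66 [345.6, 136.0, 371.8, 165.9] [ 0.723 -0.085  0.073] [ 0.702 -0.114  0.006] [ 0.753 -0.059  0.079]
top jar_mid 0.61 [397.1, 122.3, 424.7, 150.3] [ 0.757 -0.213  0.073] [ 0.736 -0.243  0.004] [ 0.787 -0.189  0.079]
```

```bash
python3 - <<'E'
from h import *
a=cv2.imread("pics/scene0.png")[130:470,130:490]; b=cv2.imread("pics/top0.png")[100:400,200:500]
cv2.imwrite("pics/ab.png",np.hstack([cv2.resize(a,(424,400)),cv2.resize(b,(370,400))][:2]))
# orange
for c in ["scene","top"]:
    z=np.load(f"{c}0.npz"); hsv=cv2.cvtColor(z["im"],cv2.COLOR_RGB2HSV)
    m=(hsv[...,0]>5)&(hsv[...,0]<22)&(hsv[...,1]>150)&(hsv[...,2]>120)
    n,l,st,ce=cv2.connectedComponentsWithStats(m.astype(np.uint8))
    for k in range(1,n):
        if st[k,4]<25: continue
        P=pts(c,z["d"],l==k); print(c,st[k],np.median(P,0).round(3),P.min(0).round(3),P.max(0).round(3))
        e=np.linalg.svd(P-P.mean(0),full_matrices=False)[2][0]; print(e.round(3),P.mean(0).round(3))
    # board plane: fit from board cut
z=np.load("top0.npz")
manip.get_image("top")
r=manip.cut_out("top","board")[0]; P=pts("top",z["d"],r["mask"]); P=P[P[:,2]>.06]
for _ in range(4):
    c=np.median(P,0) if _==0 else P.mean(0); n=np.linalg.svd(P-c,full_matrices=False)[2][2]; dd=(P-c)@n; P=P[abs(dd)<max(.004,np.median(abs(dd))*2)]
n*=np.sign(n[2]);print("plane",n,c,len(P),"tilt",np.arccos(n[2]),"dir up",np.arctan2(-n[1],-n[0]))
r=manip.cut_out("top","latch")[0]; P=pts("top",z["d"],r["mask"]); P=P[P[:,2]>.03]; print(cv2.minAreaRect(P[:,:2].astype(np.float32)))
E
```

```text
scene [292 213  56  34 475] [ 0.582 -0.079  0.241] [ 0.466 -0.139  0.119] [0.589 0.086 0.246]
[ 0.219 -0.961  0.171] [ 0.578 -0.079  0.237]
scene [144 258  25  12 141] [ 0.254 -0.285  0.05 ] [ 0.224 -0.298  0.04 ] [ 0.263 -0.252  0.058]
[-0.581 -0.813 -0.033] [ 0.252 -0.283  0.05 ]
scene [161 348  29  15 190] [ 0.508 -0.363  0.05 ] [ 0.479 -0.377  0.039] [ 0.515 -0.333  0.06 ]
[-0.516 -0.856  0.004] [ 0.505 -0.361  0.05 ]
scene [356 354  32  20 244] [ 0.747 -0.113  0.049] [ 0.71  -0.121  0.04 ] [ 0.76  -0.076  0.065]
[ 0.799  0.6   -0.032] [ 0.744 -0.109  0.049]
scene [311 412  34  22 261] [ 0.783 -0.242  0.049] [ 0.748 -0.252  0.04 ] [ 0.794 -0.207  0.068]
[ 0.726  0.687 -0.041] [ 0.78  -0.238  0.049]
top [400 130  23  17  74] [ 0.744 -0.212  0.049] [ 0.737 -0.245  0.042] [ 0.776 -0.19   0.063]
[-0.355 -0.935 -0.02 ] [ 0.747 -0.213  0.05 ]
top [348 149  23  11  68] [ 0.71  -0.086  0.05 ] [ 0.703 -0.118  0.032] [ 0.728 -0.062  0.066]
[-0.021 -0.999 -0.035] [ 0.712 -0.087  0.051]
top [331 192  59   5 147] [ 0.585 -0.083  0.239] [ 0.58  -0.169 -0.006] [ 0.63  -0.02   0.245]
[-0.175  0.08   0.981] [ 0.595 -0.083  0.178]
top [332 197  57   4 140] [ 0.575 -0.077  0.24 ] [ 0.572 -0.136  0.234] [ 0.579 -0.022  0.245]
[ 0.039 -0.999 -0.003] [ 0.575 -0.079  0.24 ]
top [454 236  12  23  56] [ 0.479 -0.323  0.05 ] [ 0.461 -0.345  0.042] [ 0.514 -0.317  0.063]
[-0.983 -0.173  0.054] [ 0.482 -0.326  0.05 ]
top [422 340  20  22  58] [ 0.254 -0.248  0.048] [ 0.215 -0.285  0.035] [ 0.264 -0.238  0.068]
[-0.726  0.68   0.106] [ 0.248 -0.254  0.048]
plane [-0.67537059 -0.04015809  0.73638434] [ 0.48132095 -0.0856932   0.15275174] 5662 tilt 0.7430857802116159 dir up 0.059390891649610374
((0.43228957056999207, 0.08675913512706757), (0.10830752551555634, 0.04295744374394417), 0.30316996574401855)
```

View pics/ab.png

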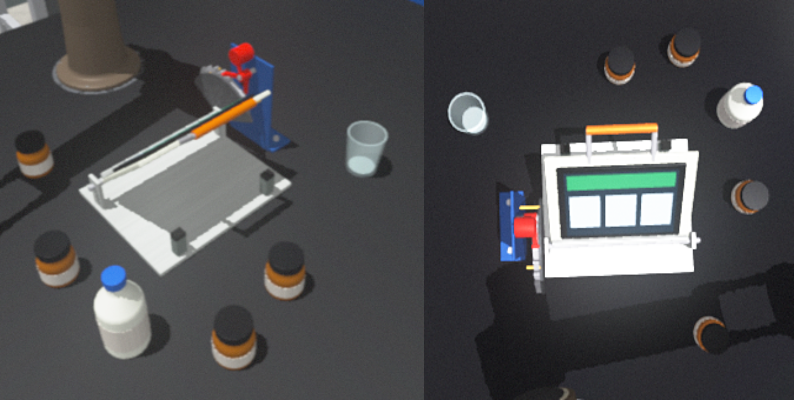

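The board faces away from the robot, with the orange bar near (0.577, -0.079, 0.238). The stand's yaw is about 0.05, the board angle about 0.76, and the hinge is at about x = 0.40. The jars and the bottle are to the right and beyond the board, and the beaker is on the far left.

Emit:
{"fn": "move_arm", "kwargs": {
  "targets": [
    [[0,0,-1.5],-0.115,4.5],
    [[0,0,-1.5],-0.115,4.5],
    [[0,0,-1.5],-0.115,4.5],
    [[0,0,-1.5],-0.115,4.5],
    [[0,0,-1.5],-0.115,4.5],
    [[0,0,-1.5],-0.115,4.5],
    [[0,0,-1.5],-0.115,4.5],
    [[0,0,-1.5],-0.115,4.5],
    [[0,0,-1],-0.115,4.5],
    [[0,0,0],-0.115,4.5],
    [[0,0,0],-0.115,4.5],
    [[0,0,0],0,4.5]
  ],
  "grip_force": 25
}}

```text
t: 1.95
position: [0.2148, -0.587, 0.3617]
orientation: [3.141, 0.001, 1.618]
wrist_force: [0.4, -1.1, -0.8]
grip_width: 0.527
gripper_force: 0.0
```

Emit:
{"fn": "move_arm", "kwargs": {
  "targets": [
    [[3.05,2.4,0],0,4.5],
    [[3.05,2.4,0],0,4.5],
    [[3.05,2.4,0],0,4.5],
    [[3.05,2.4,0],0,4.5],
    [[3.05,2.4,0],0,4.5],
    [[3.05,2.4,0],0,4.5],
    [[3.05,2.4,0],0,4.5],
    [[3.05,2.4,0],0,4.5],
    [[3.05,2.4,0],0,4.5],
    [[3.05,2.4,0],0,4.5],
    [[3.05,2.4,0],0,4.5],
    [[3.05,2.4,0],0,4.5],
    [[3.05,2.4,0],0,4.5],
    [[3.05,2.4,0],0,4.5],
    [[3.05,2.4,0],0,4.5],
    [[3.05,2.4,0],0,4.5],
    [[0,0,0],0,4.5]
  ]
}}

```text
t: 3.37
position: [0.5793, -0.0762, 0.3607]
orientation: [3.14, -0.004, 1.619]
wrist_force: [-0.5, -0.1, 0.1]
grip_width: 0.524
gripper_force: 0.0
```

```bash
python3 - <<'E'
from h import *
s=manip.observe(); print(s["position"],s["orientation"],s["joints"])
i=manip.camera_info("wrist"); im,d=manip.get_image("wrist"); cv2.imwrite("pics/w1.png",im[:,:,::-1])
hsv=cv2.cvtColor(im,cv2.COLOR_RGB2HSV)
m=(hsv[...,0]>5)&(hsv[...,0]<22)&(hsv[...,1]>150)&(hsv[...,2]>100)
n,l,st,ce=cv2.connectedComponentsWithStats(m.astype(np.uint8))
for k in range(1,n):
    if st[k,4]<200: continue
    P=pts("wrist",d,l==k,i); P=P[P[:,2]>.2] if (P[:,2]>.2).sum()>50 else P
    c=P.mean(0);e=np.linalg.svd(P-c,full_matrices=False)[2][0]; print(st[k],np.median(P,0).round(4),P.min(0).round(4),P.max(0).round(4),e.round(3),"yaw",np.arctan2(-e[0]*np.sign(e[1]),abs(e[1])))
E
```

```text
[ 0.57932725 -0.07620645  0.36073507] [ 3.13950775 -0.00399145  1.618887  ] [-0.20769701  0.13924705  1.57909712  0.00443796  1.42224271 -0.25643817]
[ 311  145   22  173 3521] [ 0.5794 -0.0752  0.2411] [ 0.5711 -0.1394  0.2347] [ 0.5885 -0.0225  0.244 ] [-0.037  0.999  0.002] yaw 0.03697494756680335
[431 170  36  48 328] [ 0.7085 -0.084   0.0481] [ 7.022e-01 -1.266e-01  4.000e-04] [ 0.7343 -0.0633  0.0534] [-0.285 -0.955 -0.083] yaw -0.28995323716751975
[445 283  44  36 299] [ 0.7425 -0.21    0.0486] [ 0.7359 -0.2619 -0.    ] [ 0.7812 -0.1936  0.0536] [-0.529 -0.844 -0.082] yaw -0.5598139190424302
```

View pics/w1.png

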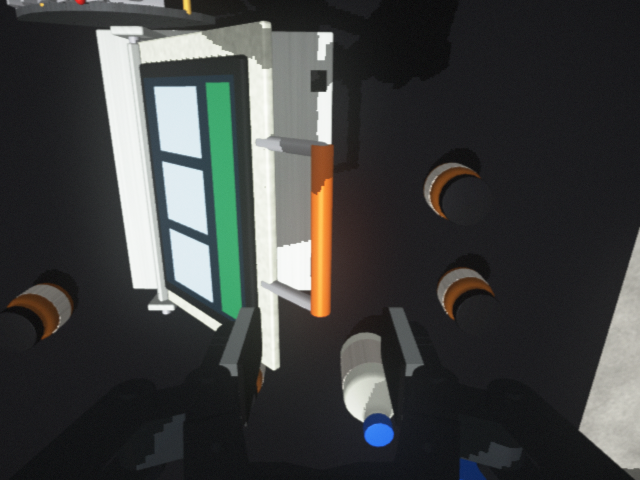

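Emit:
{"fn": "move_arm", "kwargs": {
  "targets": [
    [[-0.5,0,2.8],0.01,4.5],
    [[0,0,2.8],0,4.5],
    [[0,0,2.8],0,4.5],
    [[0,0,2.8],0,4.5],
    [[0,0,2.0],0,4.5],
    [[0,0,1.1],0,4.5],
    [[0,0,0],0,4.5]
  ]
}}

```text
t: 4.0
position: [0.5739, -0.0876, 0.2149]
orientation: [-3.135, -0.001, 1.603]
wrist_force: [-0.1, 0.2, 0.2]
grip_width: 0.529
gripper_force: 0.0
```

Emit:
{"fn": "move_arm", "kwargs": {
  "targets": [
    [[0,0,0],0,2.5],
    [[0,0,0],0,2],
    [[0,0,0],0,1.5],
    [[0,0,0],0,1.0],
    [[0,0,0],0,0.5],
    [[0,0,0],0,0.5],
    [[0,0,0],0,0.5],
    [[0,0,0],0,0.5]
  ]
}}

```text
t: 4.67
position: [0.5798, -0.0878, 0.221]
orientation: [3.133, 0.002, 1.606]
wrist_force: [5.8, 0.1, 3.6]
grip_width: 0.157
gripper_force: 25.1
```

Emit:
{"fn": "move_arm", "kwargs": {
  "targets": [
    [[0,-0.55,-0.51],0,0.5],
    [[0,-0.54,-0.51],0,0.5],
    [[0,-0.48,-0.4],0,0.5],
    [[0,-0.48,-0.4],0,0.5],
    [[0,-0.5,-0.38],0,0.5],
    [[0,-0.5,-0.38],0,0.5],
    [[0,-0.52,-0.35],0,0.5],
    [[0,-0.51,-0.35],0,0.5],
    [[0,0,0],0,0.5],
    [[0,0,0],0,0.5]
  ]
}}

```text
t: 5.5
position: [0.5399, -0.0893, 0.2552]
orientation: [3.13, 0.003, 1.606]
wrist_force: [5.6, -0.6, 7.1]
grip_width: 0.152
gripper_force: 25.0
```

Emit:
{"fn": "move_arm", "kwargs": {
  "targets": [
    [[0,0.1,-0.2],0,0.5],
    [[0,0.1,-0.2],0,0.5],
    [[0,0,0],0,0.5],
    [[0,0,0],0,0.5]
  ]
}}

```text
t: 5.83
position: [0.5389, -0.0893, 0.256]
orientation: [3.139, 0.002, 1.606]
wrist_force: [3.9, -4.0, 3.6]
grip_width: 0.153
gripper_force: 24.9
```

```bash
python3 - <<'E'
from h import *
s=manip.observe(); print(s["position"],s["wrist_force"])
for c in ["top","scene"]:
    im,d=manip.get_image(c); cv2.imwrite(f"pics/{c}2.png",im[:,:,::-1])
    hsv=cv2.cvtColor(im,cv2.COLOR_RGB2HSV)
    m=(hsv[...,0]>5)&(hsv[...,0]<22)&(hsv[...,1]>150)&(hsv[...,2]>100)
    P=pts(c,d,m);P=P[P[:,2]>.2]
    if len(P): print(c,len(P),np.median(P,0).round(4),P.min(0).round(4),P.max(0).round(4),np.percentile(P,95,axis=0))
    for r in manip.cut_out(c,"board")[:1]:
        P=pts(c,d,r["mask"]); hs=cv2.cvtColor(im,cv2.COLOR_RGB2HSV); P=P[P[:,2]>.07]
        for k in range(6):
            cc=np.median(P,0);n=np.linalg.svd(P-P.mean(0),full_matrices=False)[2][2];dd=(P-P.mean(0))@n;P=P[abs(dd)<max(.003,2*np.median(abs(dd)))]
        n*=np.sign(n[2]);print(c,"tilt",np.arccos(n[2]),len(P))
E
```

```text
[ 0.53885263 -0.08928964  0.25597252] [ 3.89331096 -3.98489631  3.60116534]
top 21 [ 0.5354 -0.0535  0.2755] [ 0.5217 -0.059   0.273 ] [ 0.5435 -0.0473  0.4028] [ 0.54160472 -0.04913808  0.39495926]
top tilt 0.9812841548024511 2249
scene 280 [ 0.5428 -0.107   0.2741] [ 0.5298 -0.1406  0.2664] [ 0.5483 -0.0233  0.2832] [ 0.54643839 -0.02914579  0.27784303]
scene tilt 0.9929623747880754 2605
```

Emit:
{"fn": "move_arm", "kwargs": {
  "targets": [
    [[0,-0.53,-0.33],0,0.5],
    [[0,-0.54,-0.33],0,0.5],
    [[0,-0.55,-0.31],0,0.5],
    [[0,-0.55,-0.3],0,0.5],
    [[0,-0.56,-0.28],0,0.5],
    [[0,0,0],0,0.5],
    [[0,0,0],0,0.5],
    [[0,0,0],0,0.5]
  ]
}}

```text
t: 6.7
position: [0.5122, -0.0903, 0.272]
orientation: [3.137, 0.002, 1.606]
wrist_force: [4.1, -4.0, 6.0]
grip_width: 0.147
gripper_force: 25.0
```

Emit:
{"fn": "move_arm", "kwargs": {
  "targets": [
    [[0,-0.23,-0.35],0,0.5],
    [[0,-0.23,-0.15],0,0.5],
    [[0,-0.23,-0.1],0,0.5],
    [[0,0,0],0,0.5],
    [[0,0,0],0,0.5],
    [[0,0,0],0,0.5]
  ]
}}

```text
t: 7.2
position: [0.5036, -0.0906, 0.2764]
orientation: [-3.141, 0.002, 1.606]
wrist_force: [3.0, -5.0, 2.0]
grip_width: 0.151
gripper_force: 24.8
```

Emit:
{"fn": "move_arm", "kwargs": {
  "targets": [
    [[0,-0.23,-0.09],0,0.5],
    [[0,-0.23,-0.09],0,0.5],
    [[0,0,0],0,0.5],
    [[0,0,0],0,0.5]
  ]
}}

```text
t: 7.53
position: [0.4992, -0.0908, 0.2784]
orientation: [-3.142, 0.002, 1.606]
wrist_force: [3.9, -4.2, 2.9]
grip_width: 0.148
gripper_force: 24.8
```

Emit:
{"fn": "move_arm", "kwargs": {
  "targets": [
    [[0,-0.23,-0.09],0,0.5],
    [[0,-0.2,-0.08],0,0.5],
    [[0,0,0],0,0.5],
    [[0,0,0],0,0.5]
  ]
}}

```text
t: 7.87
position: [0.495, -0.0909, 0.2802]
orientation: [3.141, 0.002, 1.606]
wrist_force: [2.4, -4.6, 3.5]
grip_width: 0.154
gripper_force: 24.7
```

Emit:
{"fn": "move_arm", "kwargs": {
  "targets": [
    [[0,-0.2,-0.07],0,0.5],
    [[0,-0.2,-0.07],0,0.5],
    [[0,0,0],0,0.5],
    [[0,0,0],0,0.5]
  ]
}}

```text
t: 8.2
position: [0.4913, -0.0911, 0.2818]
orientation: [3.141, 0.002, 1.606]
wrist_force: [3.7, -3.8, 3.7]
grip_width: 0.146
gripper_force: 24.7
```

Emit:
{"fn": "move_arm", "kwargs": {
  "targets": [
    [[0,-0.2,-0.07],0,0.5],
    [[0,-0.2,-0.07],0,0.5],
    [[0,0,0],0,0.5],
    [[0,0,0],0,0.5]
  ]
}}

```text
t: 8.53
position: [0.4894, -0.0911, 0.2827]
orientation: [3.135, 0.002, 1.605]
wrist_force: [9.5, -3.0, -2.1]
grip_width: 0.152
gripper_force: 24.7
```

Emit:
{"fn": "move_arm", "kwargs": {
  "targets": [
    [[0,-0.2,-0.07],0,0.5],
    [[0,0,0],0,0.5],
    [[0,0,0],0,0.5]
  ]
}}

```text
t: 8.78
position: [0.4886, -0.0912, 0.283]
orientation: [3.132, 0.002, 1.605]
wrist_force: [13.5, -4.2, -5.4]
grip_width: 0.153
gripper_force: 24.7
```

Emit:
{"fn": "move_arm", "kwargs": {
  "targets": [
    [[0,0.2,0.07],0,0.5],
    [[0,0.2,0.07],0,0.5],
    [[0,0,0],0,0.5]
  ]
}}

```text
t: 9.03
position: [0.4904, -0.0911, 0.2823]
orientation: [3.139, 0.002, 1.606]
wrist_force: [6.0, -3.9, 0.9]
grip_width: 0.148
gripper_force: 25.3
```

```bash
python3 - <<'E'
from h import *
s=manip.observe(); print(s["position"],s["wrist_force"])
im,d=manip.get_image("scene")
a=cv2.imread("pics/scene0.png")[150:270,290:400]; b=cv2.imread("pics/scene2.png")[150:270,290:400];c=im[150:270,290:400,::-1]
cv2.imwrite("pics/p3.png",cv2.resize(np.hstack([a,b,c]),None,fx=2.4,fy=2.4,interpolation=cv2.INTER_CUBIC))
E
```

```text
[ 0.49043248 -0.09111174  0.28234433] [ 6.04702971 -3.85382799  0.87770577]
```

View pics/p3.png

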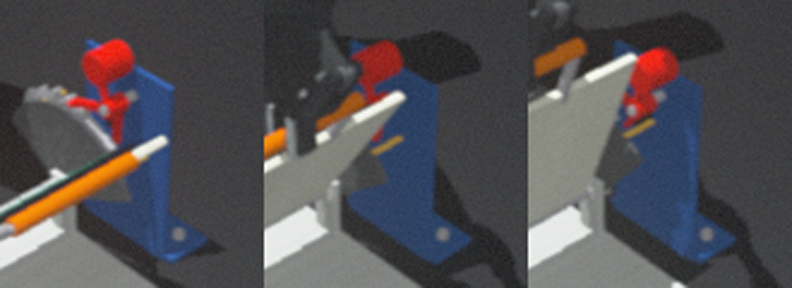

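Emit:
{"fn": "move_arm", "kwargs": {
  "targets": [
    [[0,0.46,0.18],0,0.5],
    [[0,0.46,0.19],0,0.5],
    [[0,0.47,0.2],0,0.5],
    [[0,0.57,0.26],0,0.5],
    [[0,0.56,0.28],0,0.5],
    [[0,0.55,0.29],0,0.5],
    [[0,0.55,0.3],0,0.5],
    [[0,0.54,0.32],0,0.5],
    [[0,0.53,0.33],0,0.5],
    [[0,0,0],0,0.5],
    [[0,0,0],0,0.5]
  ]
}}

```text
t: 10.0
position: [0.536, -0.0894, 0.2582]
orientation: [-3.141, 0.001, 1.606]
wrist_force: [4.0, -5.3, 3.8]
grip_width: 0.156
gripper_force: 26.1
```

Emit:
{"fn": "move_arm", "kwargs": {
  "targets": [
    [[0,0.52,0.35],0,0.5],
    [[0,0.51,0.35],0,0.5],
    [[0,0.5,0.38],0,0.5],
    [[0,0,0],0,0.5],
    [[0,0,0],0,0.5]
  ]
}}

```text
t: 10.42
position: [0.5514, -0.0888, 0.2471]
orientation: [-3.141, 0.001, 1.606]
wrist_force: [3.9, -5.7, 2.9]
grip_width: 0.145
gripper_force: 26.3
```

Emit:
{"fn": "move_arm", "kwargs": {
  "targets": [
    [[-0.05,0.98,0.78],0,0.5],
    [[-0.05,0.94,0.83],0,0.5],
    [[-0.05,0.89,0.87],0,0.5],
    [[-0.05,0.85,0.91],0,0.5],
    [[-0.05,0.81,0.96],0,0.5],
    [[-0.05,0.75,0.99],0,0.5],
    [[0,0,0],0,0.5],
    [[0,0,0],0,0.5]
  ]
}}

```text
t: 11.08
position: [0.6036, -0.0869, 0.1922]
orientation: [-3.14, -0.004, 1.606]
wrist_force: [3.0, 4.4, -0.3]
grip_width: 0.15
gripper_force: 27.3
```

Emit:
{"fn": "move_arm", "kwargs": {
  "targets": [
    [[0,0.71,1.03],0,0.5],
    [[0,0.65,1.07],0,0.5],
    [[0,0.6,1.1],0,0.5],
    [[0,0.55,1.12],0,0.5],
    [[0,0.48,1.15],0,0.5],
    [[0,0.43,1.18],0,0.5],
    [[0,0,0],0,0.5],
    [[0,0,0],0,0.5]
  ]
}}

```text
t: 11.75
position: [0.6377, -0.0856, 0.1251]
orientation: [-3.141, -0.004, 1.606]
wrist_force: [4.5, 5.3, 0.3]
grip_width: 0.151
gripper_force: 28.4
```

Emit:
{"fn": "move_arm", "kwargs": {
  "targets": [
    [[0,0.19,0.6],0,0.5],
    [[0,0.18,0.59],0,0.5],
    [[0,0.16,0.6],0,0.5],
    [[0,0.15,0.61],0,0.5],
    [[0,0.13,0.61],0,0.5],
    [[0,0.12,0.62],0,0.5],
    [[0,0.09,0.61],0,0.5],
    [[0,0.09,0.62],0,0.5],
    [[0,0.07,0.62],0,0.5],
    [[0,0.06,0.63],0,0.5],
    [[0,0,0],0,0.5],
    [[0,0,0],0,0.5]
  ]
}}

```text
t: 12.75
position: [0.6504, -0.0852, 0.0646]
orientation: [3.141, -0.003, 1.605]
wrist_force: [6.8, 5.4, -0.7]
grip_width: 0.154
gripper_force: 29.3
```

Emit:
{"fn": "move_arm", "kwargs": {
  "targets": [
    [[0,0.02,0.35],0,0.5],
    [[0,0.02,0.35],0,0.5],
    [[0,0.02,0.35],0,0.5],
    [[0,0,0.3],0,0.5],
    [[0,0,0.3],0,0.5],
    [[0,0,0],0,0.5],
    [[0,0,0],0,0.5]
  ]
}}

```text
t: 13.33
position: [0.6513, -0.0851, 0.0484]
orientation: [3.14, -0.003, 1.605]
wrist_force: [7.2, 5.0, -1.4]
grip_width: 0.153
gripper_force: 29.5
```

Emit:
{"fn": "move_arm", "kwargs": {
  "targets": [
    [[0,-0.05,0.25],0,0.5],
    [[0,-0.05,0.25],0,0.5],
    [[0,0,0],0,0.5],
    [[0,0,0],0,0.5]
  ]
}}

```text
t: 13.67
position: [0.6515, -0.0852, 0.0439]
orientation: [3.137, -0.003, 1.605]
wrist_force: [7.4, 6.3, -1.9]
grip_width: 0.153
gripper_force: 29.6
```

Emit:
{"fn": "move_arm", "kwargs": {
  "targets": [
    [[0,-0.05,0.2],0,0.5],
    [[0,-0.05,0.2],0,0.5],
    [[0,0,0],0,0.5],
    [[0,0,0],0,0.5],
    [[0,0,0],0,0.5]
  ]
}}

```text
t: 14.08
position: [0.6516, -0.0852, 0.0411]
orientation: [3.135, -0.003, 1.605]
wrist_force: [7.5, 5.8, 0.8]
grip_width: 0.153
gripper_force: 29.8
```

Emit:
{"fn": "move_arm", "kwargs": {
  "targets": [
    [[0,-0.05,0.2],0,0.5],
    [[0,-0.05,0.2],0,0.5],
    [[0,0,0],0,0.5],
    [[0,0,0],0,0.5],
    [[0,0,0],0,0.5]
  ]
}}

```text
t: 14.5
position: [0.6516, -0.0852, 0.0405]
orientation: [3.134, -0.003, 1.605]
wrist_force: [3.1, 7.5, 13.8]
grip_width: 0.149
gripper_force: 31.2
```

```bash
python3 - <<'E'
from h import *
s=manip.observe(); print(s["position"],s["wrist_force"])
im,d=manip.get_image("scene"); cv2.imwrite("pics/s4.png",cv2.resize(im[150:330,180:400,::-1],None,fx=3,fy=3,interpolation=cv2.INTER_CUBIC))
hsv=cv2.cvtColor(im,cv2.COLOR_RGB2HSV)
m=(hsv[...,0]>5)&(hsv[...,0]<22)&(hsv[...,1]>150)&(hsv[...,2]>100); m[:,:200]=0
n,l,st,ce=cv2.connectedComponentsWithStats(m.astype(np.uint8))
for k in range(1,n):
    if st[k,4]<20: continue
    P=pts("scene",d,l==k); print(st[k],np.median(P,0).round(4),np.percentile(P,90,axis=0).round(4))
for r in manip.cut_out("scene","board")[:1]:
    P=pts("scene",d,r["mask"]);P=P[(P[:,0]<.57)&(P[:,2]>.05)]
    for k in range(6):
        n=np.linalg.svd(P-P.mean(0),full_matrices=False)[2][2];dd=(P-P.mean(0))@n;P=P[abs(dd)<max(.003,2*np.median(abs(dd)))]
    n*=np.sign(n[2]);print("n",n,P.mean(0),len(P))
E
```

```text
[ 0.65162813 -0.08522273  0.0404923 ] [ 3.11754889  7.52617029 13.80881386]
[367 303   5   6  21] [ 0.6501 -0.0227  0.0656] [0.6539 0.0238 0.0679]
[324 321  19  20 168] [ 0.6539 -0.1129  0.0661] [ 0.6582 -0.0941  0.0686]
[356 354  32  20 283] [ 0.7487 -0.111   0.0493] [ 0.7582 -0.0881  0.0546]
[311 411  35  23 316] [ 0.7848 -0.2397  0.0491] [ 0.7921 -0.2148  0.0544]
n [-0.00299388 -0.00525777  0.9999817 ] [ 0.49038156 -0.10347036  0.07276732] 4416
```

View pics/s4.png

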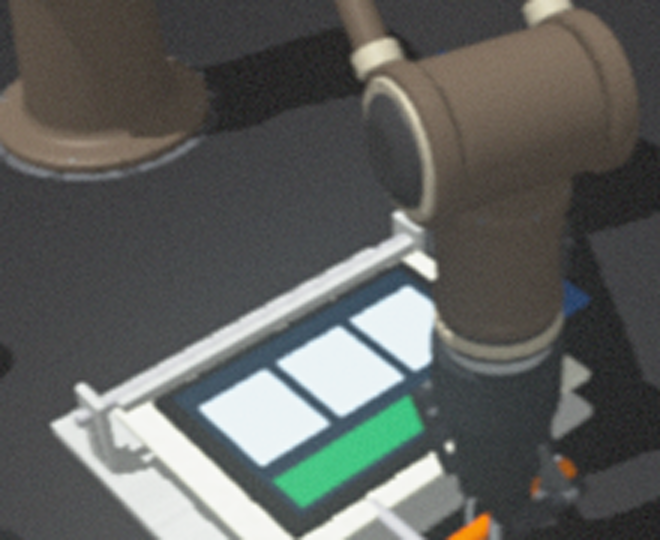

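Emit:
{"fn": "move_arm", "kwargs": {
  "targets": [
    [[0,0,-0.3],0,0.5],
    [[0,0,-0.2],0,0.5],
    [[0,-0.01,-0.62],0,0.5],
    [[0,-0.02,-0.63],0,0.5],
    [[0,-0.04,-0.62],0,0.5],
    [[0,-0.05,-0.63],0,0.5],
    [[0,-0.08,-0.62],0,0.5],
    [[0,-0.08,-0.62],0,0.5],
    [[0,-0.11,-0.62],0,0.5],
    [[0,-0.11,-0.61],0,0.5],
    [[0,-0.14,-0.61],0,0.5],
    [[0,-0.14,-0.6],0,0.5],
    [[0,0,0],0,0.5],
    [[0,0,0],0,0.5]
  ]
}}

```text
t: 15.77
position: [0.6438, -0.0855, 0.1046]
orientation: [3.132, -0.003, 1.605]
wrist_force: [8.5, 5.6, 0.2]
grip_width: 0.149
gripper_force: 29.0
```

Emit:
{"fn": "move_arm", "kwargs": {
  "targets": [
    [[0,-0.17,-0.61],0,0.5],
    [[0,-0.17,-0.6],0,0.5],
    [[0,-0.2,-0.59],0,0.5],
    [[0,-0.2,-0.59],0,0.5],
    [[0,-0.22,-0.59],0,0.5],
    [[0,-0.23,-0.58],0,0.5],
    [[0,-0.26,-0.57],0,0.5],
    [[0,0,0],0,0.5],
    [[0,0,0],0,0.5]
  ]
}}

```text
t: 16.52
position: [0.6295, -0.086, 0.1462]
orientation: [3.132, -0.003, 1.605]
wrist_force: [8.9, 7.6, 1.5]
grip_width: 0.144
gripper_force: 28.5
```

Emit:
{"fn": "move_arm", "kwargs": {
  "targets": [
    [[0,-0.2,-0.4],0,0.5],
    [[0,0,0],0,0.5],
    [[0,0,0],0,0.5],
    [[0,0.23,0.5],0,0.5],
    [[0,0.23,0.5],0,0.5],
    [[0,0.2,0.45],0,0.5],
    [[0,0.15,0.4],0,0.5],
    [[0,0,0],0,0.5],
    [[0,0,0],0,0.5]
  ]
}}

```text
t: 17.27
position: [0.6356, -0.0858, 0.1312]
orientation: [3.133, -0.003, 1.605]
wrist_force: [8.5, 6.2, 1.7]
grip_width: 0.15
gripper_force: 28.5
```

Emit:
{"fn": "move_arm", "kwargs": {
  "targets": [
    [[0,0.1,0.25],0,0.5],
    [[0,0.1,0.25],0,0.5],
    [[0,0,0],0,0.5],
    [[0,0,0],0,0.5]
  ]
}}

```text
t: 17.6
position: [0.6367, -0.0856, 0.128]
orientation: [3.135, -0.003, 1.606]
wrist_force: [4.1, 7.7, 10.2]
grip_width: 0.15
gripper_force: 29.3
```

Emit:
{"fn": "move_arm", "kwargs": {
  "targets": [
    [[0.3,0.1,-0.35],0,0.5],
    [[0,0,0],0,0.5],
    [[0,0,0],0,1.6],
    [[0,0,0],0,2.2],
    [[0,0,0],0,3],
    [[0,0,0],0,4],
    [[0,0,0],0,4],
    [[0,0,0],0,4],
    [[0,0,0],0,4]
  ]
}}

```text
t: 18.35
position: [0.6335, -0.0851, 0.129]
orientation: [-3.14, -0.0, 1.606]
wrist_force: [0.2, -0.3, -0.4]
grip_width: 0.465
gripper_force: 0.0
```

Emit:
{"fn": "move_arm", "kwargs": {
  "targets": [
    [[0,0.3,-0.5],0,4],
    [[0,0,-2],0,4],
    [[0,0,-3],0,4],
    [[0,0,-3],0,4],
    [[0,0,-3],0,4],
    [[0,0,-3],0,4],
    [[0,0,-3],0,4],
    [[0,0,0],0,4]
  ]
}}

```text
t: 19.02
position: [0.6412, -0.0858, 0.3139]
orientation: [3.127, 0.003, 1.606]
wrist_force: [1.9, 0.4, 1.2]
grip_width: 0.468
gripper_force: 0.0
```

```bash
python3 - <<'E'
from h import *
print(manip.observe()["wrist_force"])
im,d=manip.get_image("scene"); cv2.imwrite("pics/s5.png",im[:,:,::-1])
for n in ["reagent_mid","beaker_mid","jar_mid"]:
    for r in manip.cut_out("scene",n)[:4]:
        if r["p"]>.6: print(n,r["extent"],np.median(pts("scene",d,r["mask"]),0).round(3))
i=manip.camera_info("wrist"); im,d=manip.get_image("wrist")
hsv=cv2.cvtColor(im,cv2.COLOR_RGB2HSV)
m=(hsv[...,0]>5)&(hsv[...,0]<22)&(hsv[...,1]>150)&(hsv[...,2]>100)
P=pts("wrist",d,m,i);P=P[P[:,2]>.1]; z=np.percentile(P[:,2],97)-.007; print(len(P),z,"theta",np.arcsin((z-.06)/.25))
E
```

```text
[1.9161526  0.39863206 1.22526794]
reagent_mid [209.5, 357.6, 257.7, 433.4] [ 0.67  -0.334  0.095]
beaker_mid [423.7, 231.4, 459.8, 280.0] [0.638 0.196 0.059]
jar_mid [307.5, 390.3, 343.7, 443.6] [ 0.776 -0.23   0.068]
jar_mid [356.8, 335.6, 388.8, 386.2] [ 0.742 -0.103  0.061]
jar_mid [143.3, 239.2, 174.8, 283.3] [ 0.253 -0.273  0.052]
jar_mid [157.6, 325.9, 200.0, 377.8] [ 0.504 -0.353  0.056]
2936 0.1473976172047551 theta 0.35713395618552746
```

View pics/s5.png

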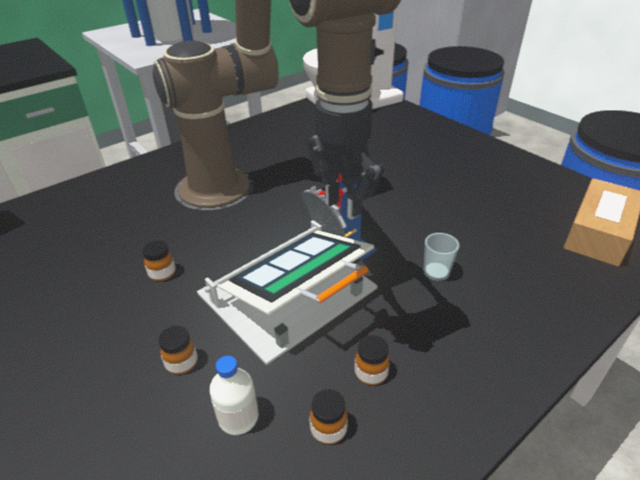

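The board rests at about 0.357 rad in notch 2, with the bar at about (342, 283). The bottle, beaker and jars have not moved, and the gripper is clear.

```bash
python3 -c "
from cell import manip
print(manip.job_done())"
```

```text
the job is handed in; nothing more can be done
None
```

The job is handed in: I lifted the board to the top stop, lowered it flat and left it released in notch 2 at about 0.36 rad, with the bottle, beaker and jar where they stood; the peak push at the stop was about 14.5 N at the bar (limit 17 N), and the hand-in call returned no verdict.

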